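# Switch on the carver's control unit and bring its dial up to the second step

### The job

Switch the carver's bench unit on at its rocker switch, then turn the big knurled speed dial up (clockwise) with your fingertips until it has clicked in at the second step, the second dot past the short standstill bar. Do it by light pressing and rubbing only: do not pinch the dial or lean on it. Leave the little toggle switch and the things lying around the unit as they are, and take your hand away at the end.

Things in the scene. Friction and masses are not known exactly. Their poses are not given: they have to be found in the camera images.
- panel (a point): Centre of the flat, level aluminium top panel (158 x 228 mm) of the grey bench control unit, a heavy box 170 (x) x 240 (y) x 80 mm high that does not shift. Axes are the unit's: x to its back, y to its left, z up; its front faces roughly towards the robot. From here, in mm: dial axis x -22, y -20; rocker middle x -22, y 75; toggle x -52, y -95.
- handpiece (a point): Middle of the axis of the steel handpiece, fixed in its rest along the back of the panel: 26 mm thick, along the unit's y from y -90 to 63 mm, axis at x 62 and 26 mm above the panel, its top 39 mm above the panel. Not part of the job.
- dial: The speed dial: round black knurled knob, 48 mm across and 20 mm high, axis upright, its underside 1.5 mm clear of the panel, its flat top 21.5 mm above the panel. Origin on its axis at panel height, z up. Rim and top can both be rubbed with a finger (friction coefficient 0.75 or more). Turns with joint speed.
- dial_top (a point): Centre of the dial's flat top face, on its axis. Around the dial, 33 mm from the axis, the panel has six black marks 40 degrees apart: a short radial bar (standstill, step 0), then clockwise seen from above five dots of growing size (steps 1 to 5). The bar lies 100 degrees anticlockwise from the unit's x axis, the second dot 20 degrees anticlockwise.
- dial_pointer (a point): A point near the outer end of the white pointer line on the dial's top, 20 mm from its axis. It points at the mark of the present step.
- speed (a joint): Dial angle in rad, growing clockwise seen from above (faster). A spring detent every 0.698 rad: 0 standstill, 0.698 step 1, 1.396 step 2, ... 3.49 step 5, stops just beyond both ends. Starts at step 0 or 1, seldom hung up between. About 0.02 N m to leave a detent, less towards half-way; past that it pulls itself into the next one.
- power_on_end (a point): The point to press on the power rocker: on the surface of its far half (unit +x, marked with a short white line), 12 mm from the pivot. The rocker is a dished black paddle 34 mm long (unit x), 21 mm wide, in a bezel 1.5 mm high. Off, the far end is up, 11 mm above the panel, the near end down; switching on lowers the far end by 6 mm.
- power (a joint): Angle of the rocker in rad: 0 off, 0.36 on (far end down). It snaps over half-way and stays; 2 to 3 N on the far end switches it.
- toggle_tip (a point): Tip of the small steel toggle lever (bat 16 mm long, 6 mm thick, tip about 19 mm above the panel) at the front right of the panel. Not to be touched.
- toggle (a joint): Angle of the toggle lever in rad: starts at 0 (leaning to the unit's right, -y), 0.6 when flipped over to the left. Leave it.
- gouge: Loose carving gouge lying on the table to the right of the unit, 250 mm long, wooden handle 28 mm thick; origin under its middle. Leave it.
- bowl: Loose turned wooden bowl, 110 mm across, 50 mm high, on the table beside the unit; origin under its foot. Leave it.
- burr_block: Loose dark wooden block with six upright burrs, 75 x 55 mm, 65 mm high with the burrs, beside the unit; origin under its centre. Leave it.
- wax_jar: Loose amber jar with a steel lid, 64 mm across, 60 mm high, beside the unit; origin under its centre. Leave it.

How it is judged (in metres and radians):
On the way, in this order (a step that is already met when the one before it is completed fails the run):
1. the unit is switched on at the rocker (value of joint power above 0.3 rad), for 0.2 s.
2. with the unit on, the dial is turned up into the second detent (value of joint speed between 1.256 and 1.536 rad and value of joint power above 0.3 rad), for 0.2 s.
At the end, for the whole second after the job is handed in: The rocker is on (beyond 0.30 of 0.36 rad) and the dial rests in the second detent (within 0.14 rad of 1.396 rad) (all of step 2 and velocity of joint speed between -0.1 and 0.1 rad/s); the robot touches nothing.
It fails at once if the dial is pinched or leaned on (more than 30 N between fingers and dial) (contact force between the fingers and dial above 30 N).
It fails at once if the toggle switch is flipped (value of joint toggle above 0.3 rad).
It fails at once if the gouge, bowl, burr block or wax jar is lifted, carried or pushed away (moved more than 20 mm) (distance of any of gouge, bowl, burr_block, wax_jar from where it was at the start of the episode above 0.02 m).
It also fails if it takes over 64 s, if anything falls off the work surface, if the arm or the gripper's body presses on something with over 40 N, if the wrist force passes 120 N, or if a joint passes its speed limit or range.

### The arm

A 7-joint arm with a two-finger parallel gripper is mounted at the origin on the work surface. World frame = base frame: x ahead of the robot, y to its left, z up, the work surface at z = 0. Lengths are in mm, angles in rad, forces in N, time in s.
With the tool pointing down it reaches from about 400 to 850 mm from the base axis. Payload 4.5 kg.
Tool frame: the origin (TCP) lies midway between the tips of the shut fingers; the grasp point (between the pads) lies env.pinch_z behind it (env.pinch_z is the distance from the TCP to the grasp point, in mm); z points along the fingers, y is the direction in which the jaws open and shut (so a half turn about z gives the same grasp; the last joint's range is limited). The gripper opens to 88 mm and grips with 3 to 60 N. Pads are 18 mm wide; open, the fingers measure 123 mm over their backs; the gripper's body (75 mm by 187 mm) begins 45 mm behind the grasp point.
Start: joints at [-1.177, 0.689, -0.195, 1.565, 0.157, 0.902, -0.215], TCP at [220.036, 585.011, 238.743] pointing down, gripper open.
Joint ranges: [-3.01, 3.01], [-0.46, 2.08], [-1.47, 1.51], [0.13, 2.56], [-1, 4.14], [0.04, 2.09], [-2.66, 2.66]. Speed limits (rad/s): [2.57, 2.57, 3.14, 3.14, 3.14, 3.14, 3.14].

### API

Orientations are given as a unit quaternion [w, x, y, z].
In Python, from plant import env, snapshot, camera_params, order, nets gives the robot as it stands.
- The arm moves only by the tool drive_tool, never from a script. Its argument "steps" is a list of rows, each an object of numbers: "tx", "ty", "tz": the shift along the tool's x, y, z in mm; "wx", "wy", "wz": the turn, a rotation vector about the tool's x, y, z in rad; "fingers": the opening, from 0 (shut) to 1 (fully open). A call has 1 to 10 rows; each row shifts and turns the pose as measured when the row begins, along the tool's axes as they then stand; what a row does not reach is not made up. A row lasts 1/10 s, in which the tool goes at most 50 mm and 8.59 degrees, less where a joint would pass 70% of its speed; a pose out of reach is approached as far as the arm can. A call is refused whole if a number of a shift passes 50 or a number of a turn 0.15, either way. A call with a gripper value outside its range is refused whole. The fingers move at their own pace and stop on an object; "force" is the grip in N (left out, the last holds). Time passes only in rows, so rows that do not move let the fingers close. It gives the time, the measured TCP pose, the force and the opening at its end, in the units of the state.
- env.get_obs(): the state, without advancing time (a new reading comes with each control period).
- snapshot(name): name is "side" or "top" or "wrist"; returns (picture, depth): 400x640x3 uint8, red, green, blue; 400x640 float32, mm along the optical axis (not along the pixel's ray), 0 where there is no reading.
- camera_params(name): a dict with "fovy" (degrees; the focal length in pixels is half the picture's height over the tangent of half this angle, whatever the lens; pixels are square), "cx", "cy" (the principal point, pixels), "origin" and "rotation" of the camera in the world. Camera axes: x right, y down, z forward; pixel columns grow to the right and rows downward; lengths in mm; the calibration is good to about 2 mm. A picture is of the moment at which its call begins: read the wrist's pose just before it. camera_params takes no time and is no camera call; for the wrist camera it gives the pose at the moment of the call.
- order.hand_in(): hands the job in, once; it reports no verdict.
Trained networks look in the newest picture that a camera, given by its name, has taken for a name from the list of things; names that differ only in an ending like _2 or _b are one class to them, and where a whole thing is asked for, a point or a joint stands for the part that bears it (a point fixed in the world has none). Each returns a list of dicts, best first, with "score" (0 to 1); they miss things now and then, are a little off and sometimes report something else, mostly with a low value. They report only what shows in the picture. A call takes as long as a camera call.
- nets.recognise(camera, label): "uv" ([column, row] in pixels, amid what is visible of it).
- nets.outline_of(camera, label): "pixels" (400x640 bool, what is visible of it) and "uv" ([column, row] in pixels, amid what is visible of it).
The state is a dict: "t": time; "qpos": joint angles; "dq": joint speeds; "joint_efforts": joint torques, N m; "ee_pos": TCP position; "ee_rot": TCP orientation; "contact_force": force on the tool from outside, world axes, zero at the start; "ft_torque": the same for the moment, N m; "finger_gap": finger opening in mm.
Only numpy, scipy, OpenCV 4.12 (cv2) and the standard library are available. Lean on these libraries where they do the work, as an engineer would, in place of code of your own. Each camera call takes 0.05 s, during which the arm holds its last target.

## Working session

There is one attempt and no reset: what is moved stays moved. The work goes in short steps, Python scripts to look and compute and a tool call to move; the robot and the scene stay as the last step left them, time stands still between calls to the robot, and variables do not carry over. Pictures are saved under pics/ and viewed, and the job is handed in when it is done.

Besides the shell and the picture viewer there is one more tool, called after ">>>" as name([rows], argument=value, ...), one row to a line, values as JSON. drive_tool: Moves the arm, as the interface text tells. Its arguments: {"type":"object","properties":{"steps":{"type":"array"},"force":{"type":"number"}},"required":["steps"]}

```bash
ls; mkdir -p pics
cat > h.py <<'E'
from plant import env, snapshot, camera_params, order, nets
import numpy as np, cv2
def save(n,img): cv2.imwrite('pics/'+n+'.png', cv2.cvtColor(img,cv2.COLOR_RGB2BGR))
def ray(p,uv,d):
    f=200/np.tan(np.radians(p['fovy'])/2)
    c=np.array([(uv[0]-p['cx'])/f*d,(uv[1]-p['cy'])/f*d,d])
    return np.array(p['origin'])+np.array(p['rotation'])@c
def onz(p,uv,z):
    o=np.array(p['origin']);r=ray(p,uv,1000)-o
    return o+r*(z-o[2])/r[2]
def proj(p,X):
    f=200/np.tan(np.radians(p['fovy'])/2)
    c=np.array(p['rotation']).T@(np.array(X)-np.array(p['origin']))
    return [c[0]/c[2]*f+p['cx'],c[1]/c[2]*f+p['cy'],c[2]]
E
python3 - <<'E'
from h import *
o=env.get_obs();print(o,env.pinch_z)
for n in ['top','side','wrist']:
    p=camera_params(n);im,d=snapshot(n);save(n+'0',im);print(n,p)
    np.savez('/tmp/'+n,im=im,d=d)
    for l in ['panel','dial_top','dial_pointer','power_on_end','toggle_tip','handpiece'] if n!='wrist' else []:
        r=nets.recognise(n,l)
        for k in r[:2]:
            uv=k['uv'];dd=d[int(uv[1]),int(uv[0])]
            print(n,l,round(k['score'],2),uv,ray(p,uv,dd).round(1) if dd>0 else None)
E
```

```text
pics
{'t': 0.0, 'qpos': array([-1.17719991,  0.68999432, -0.1945536 ,  1.56634244,  0.15729227,
        0.90248961, -0.21511972]), 'dq': array([ 0.00010592, -0.0008861 ,  0.00021659,  0.00107049, -0.00128666,
       -0.0002132 ,  0.00093524]), 'joint_efforts': array([-1.12118771e-03, -5.27557111e+01, -1.26707632e+00, -1.53420120e+01,
       -5.25962294e-02,  6.64200605e-03,  1.64840453e-04]), 'ee_pos': array([219.85334527, 584.37893584, 237.90500997]), 'ee_rot': array([-1.15025765e-04,  1.78884941e-01,  9.83869570e-01, -9.13022016e-04]), 'contact_force': array([-0.42743613, -0.49245378,  0.17523397]), 'ft_torque': array([ 0.04253667,  0.04428796, -0.00484779]), 'finger_gap': 88.14930624311518} 18.700000000000003
top {'fovy': 47.88800053724063, 'cx': 313.6738694204837, 'cy': 195.09810529340837, 'origin': array([ 364.1978562 ,   42.70762693, 1201.93423087]), 'rotation': array([ 0.04003657, -0.69914535,  0.71117426, -0.06183875])}Traceback (most recent call last):
  File "<stdin>", line 10, in <module>
  File "h.py", line 7, in ray
    return np.array(p['origin'])+np.array(p['rotation'])@c
                                 ~~~~~~~~~~~~~~~~~~~~~~~^~
ValueError: matmul: Input operand 1 has a mismatch in its core dimension 0, with gufunc signature (n?,k),(k,m?)->(n?,m?) (size 3 is different from 4)
```

```bash
python3 - <<'E'
s=open('h.py').read()
s=s.replace("np.array(p['rotation'])","Rm(p['rotation'])")
s=s.replace("def save","from scipy.spatial.transform import Rotation\ndef Rm(q): return Rotation.from_quat([q[1],q[2],q[3],q[0]]).as_matrix()\ndef save",1)
open('h.py','w').write(s)
E
python3 - <<'E'
from h import *
for n in ['top','side','wrist']:
    p=camera_params(n);im,d=snapshot(n);save(n+'0',im);print(n,p)
    np.savez('/tmp/'+n,im=im,d=d)
    for l in ['panel','dial_top','dial_pointer','power_on_end','toggle_tip'] if n!='wrist' else []:
        r=nets.recognise(n,l)
        for k in r[:2]:
            uv=k['uv'];dd=d[int(uv[1]),int(uv[0])]
            print(n,l,round(k['score'],2),uv,ray(p,uv,dd).round(1) if dd>0 else None)
E
```

```text
top {'fovy': 47.88800053724063, 'cx': 313.6738694204837, 'cy': 195.09810529340837, 'origin': array([ 364.1978562 ,   42.70762693, 1201.93423087]), 'rotation': array([ 0.04003657, -0.69914535,  0.71117426, -0.06183875])}
top panel 0.72 [318.0, 175.0] [578.7  -5.6  77.2]
top dial_top 0.87 [325.0, 181.1] [557.6 -21.4 106.6]
top dial_pointer 0.72 [328.8, 175.9] [571.3 -31.4 102.3]
top power_on_end 0.55 [287.4, 182.0] [560.2  72.   86.2]
side {'fovy': 42.49523528041293, 'cx': 314.55943894417413, 'cy': 197.5302234986099, 'origin': array([   55.80750862, -1001.71606377,   837.78748839]), 'rotation': array([-0.46386684,  0.85987743, -0.19163981,  0.093341  ])}
side panel 0.6 [348.7, 213.7] [567.1 -61.9  79.9]
side dial_top 0.81 [341.6, 206.0] [556.2 -43.3  95.5]
side power_on_end 0.46 [321.4, 188.0] [554.   72.9  84. ]
side toggle_tip 0.27 [319.1, 187.2] [551.8  83.2  81.4]
wrist {'fovy': 71.25311626404145, 'cx': 323.0425553215862, 'cy': 198.51588984724555, 'origin': array([155.00684249, 608.7791918 , 384.20202373]), 'rotation': array([0.11183327, 0.81446091, 0.56406423, 0.07731942])}
```

View pics/top0.png

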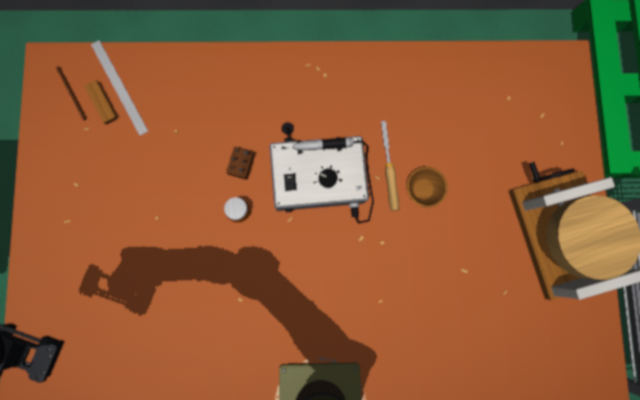

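View pics/side0.png

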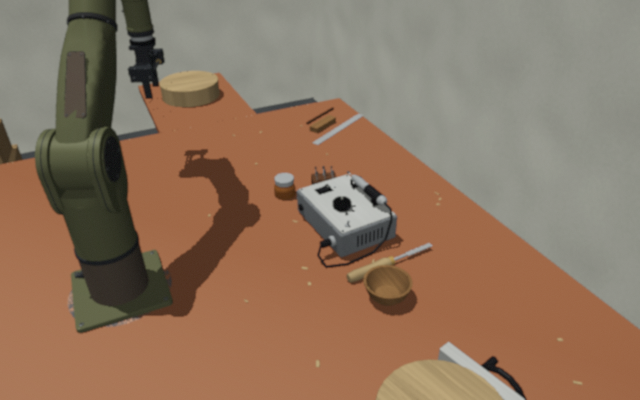

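View pics/wrist0.png

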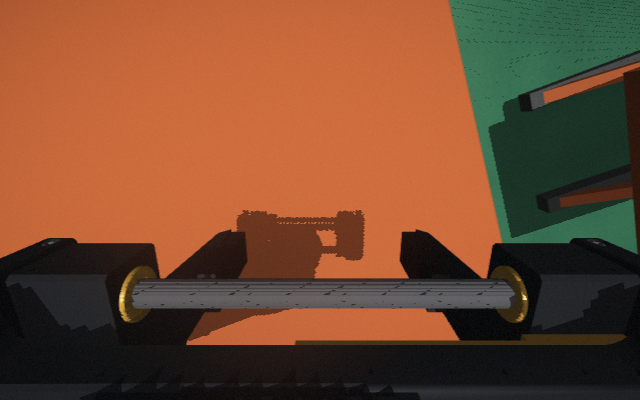

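>>> drive_tool([
  {"tx": -34, "ty": -32, "tz": -10, "fingers": 0},
  {"tx": -34, "ty": -32, "tz": -10, "fingers": 0},
  {"tx": -34, "ty": -32, "tz": -10, "fingers": 0},
  {"tx": -34, "ty": -32, "tz": -10, "fingers": 0},
  {"tx": -34, "ty": -32, "tz": -10, "fingers": 0},
  {"tx": -34, "ty": -32, "tz": -10, "fingers": 0},
  {"tx": -34, "ty": -32, "tz": -10, "fingers": 0},
  {"tx": -34, "ty": -32, "tz": -10, "fingers": 0},
  {"tx": -34, "ty": -32, "tz": 0, "fingers": 0},
  {"tx": -34, "ty": -32, "tz": 0, "fingers": 0},
])

```text
invalid input at $.steps[0]: expected keys tx, ty, tz, wx, wy, wz, fingers
```

>>> drive_tool([
  {"tx": -34, "ty": -32, "tz": -10, "wx": 0, "wy": 0, "wz": 0, "fingers": 0},
  {"tx": -34, "ty": -32, "tz": -10, "wx": 0, "wy": 0, "wz": 0, "fingers": 0},
  {"tx": -34, "ty": -32, "tz": -10, "wx": 0, "wy": 0, "wz": 0, "fingers": 0},
  {"tx": -34, "ty": -32, "tz": -10, "wx": 0, "wy": 0, "wz": 0, "fingers": 0},
  {"tx": -34, "ty": -32, "tz": -10, "wx": 0, "wy": 0, "wz": 0, "fingers": 0},
  {"tx": -34, "ty": -32, "tz": -10, "wx": 0, "wy": 0, "wz": 0, "fingers": 0},
  {"tx": -34, "ty": -32, "tz": -10, "wx": 0, "wy": 0, "wz": 0, "fingers": 0},
  {"tx": -34, "ty": -32, "tz": -10, "wx": 0, "wy": 0, "wz": 0, "fingers": 0},
  {"tx": -34, "ty": -32, "tz": -10, "wx": 0, "wy": 0, "wz": 0, "fingers": 0},
  {"tx": -34, "ty": -32, "tz": -10, "wx": 0, "wy": 0, "wz": 0, "fingers": 0},
])

```text
t: 1.75
ee_pos: [430.1, 158.6, 339.4]
ee_rot: [-0.001, 0.172, 0.985, 0.003]
contact_force: [1.3, 0.8, 0.4]
finger_gap: 10.1
```

>>> drive_tool([
  {"tx": -32, "ty": -31, "tz": 0, "wx": 0, "wy": 0, "wz": 0, "fingers": 0},
  {"tx": -32, "ty": -31, "tz": 0, "wx": 0, "wy": 0, "wz": 0, "fingers": 0},
  {"tx": -32, "ty": -31, "tz": 0, "wx": 0, "wy": 0, "wz": 0, "fingers": 0},
  {"tx": -32, "ty": -31, "tz": 0, "wx": 0, "wy": 0, "wz": 0, "fingers": 0},
  {"tx": 0, "ty": 0, "tz": 0, "wx": 0, "wy": 0, "wz": -0.14, "fingers": 0},
  {"tx": 0, "ty": 0, "tz": 0, "wx": 0, "wy": 0, "wz": -0.14, "fingers": 0},
  {"tx": 0, "ty": 0, "tz": 0, "wx": 0, "wy": 0, "wz": -0.14, "fingers": 0},
  {"tx": 0, "ty": 0, "tz": 0, "wx": 0, "wy": 0, "wz": -0.04, "fingers": 0},
  {"tx": 0, "ty": 0, "tz": 0, "wx": 0, "wy": 0, "wz": 0, "fingers": 0},
])

```text
t: 2.65
ee_pos: [514.8, -19.5, 341.4]
ee_rot: [0.005, -0.058, 0.998, 0.001]
contact_force: [-0.2, -0.2, 0.4]
finger_gap: 0.2
```

Run:
```python
from h import *
o=env.get_obs();print(o['qpos'],o['ee_pos'],o['ee_rot'],o['contact_force'])
n='wrist'
p=camera_params(n);im,d=snapshot(n);save('wrist1',im);print(n,p)
np.savez('/tmp/'+n,im=im,d=d)
for l in ['dial_top','dial_pointer','power_on_end','toggle_tip']:
        r=nets.recognise(n,l)
        for k in r[:2]:
            uv=k['uv'];dd=d[int(uv[1]),int(uv[0])]
            print(n,l,round(k['score'],2),uv,ray(p,uv,dd).round(1) if dd>0 else None)
```

```text
[ 0.15269707  0.42475531 -0.30614194  1.75044883  0.14750214  0.97961522
  1.4770234 ] [514.78664874 -19.53191225 341.4121333 ] [ 0.00459267 -0.05766484  0.99832443  0.00141737] [-0.21096071 -0.17255888  0.35830601]
wrist {'fovy': 71.25311626404145, 'cx': 323.0425553215862, 'cy': 198.51588984724555, 'origin': array([444.47249772, -28.53115928, 486.18289344]), 'rotation': array([0.09272739, 0.65851154, 0.7393437 , 0.10552289])}
wrist dial_top 0.65 [312.0, 201.8] [561.9 -30.2 101. ]
wrist dial_pointer 0.94 [312.7, 202.3] [562.4 -29.1 101.5]
wrist power_on_end 0.76 [375.5, 205.8] [561.5  65.1  86.8]
wrist toggle_tip 0.27 [375.2, 203.4] [558.   64.2  86.1]
```

View pics/wrist1.png

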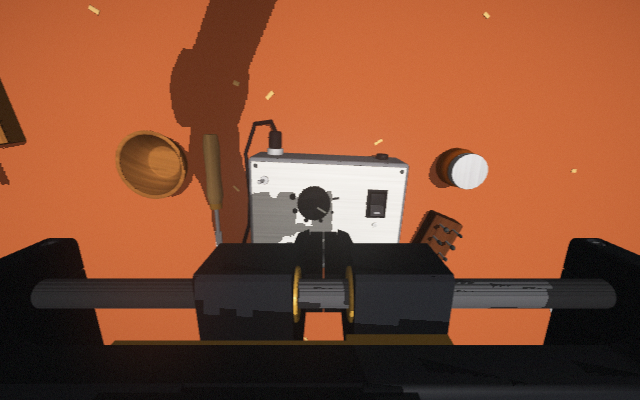

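Run:
```python
from h import *
im=np.load('/tmp/wrist.npz')['im']
c=cv2.resize(im[140:250,235:420],None,fx=4.3,fy=4.3,interpolation=cv2.INTER_CUBIC);save('crop1',c)
```

```text
(no output)
```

View pics/crop1.png

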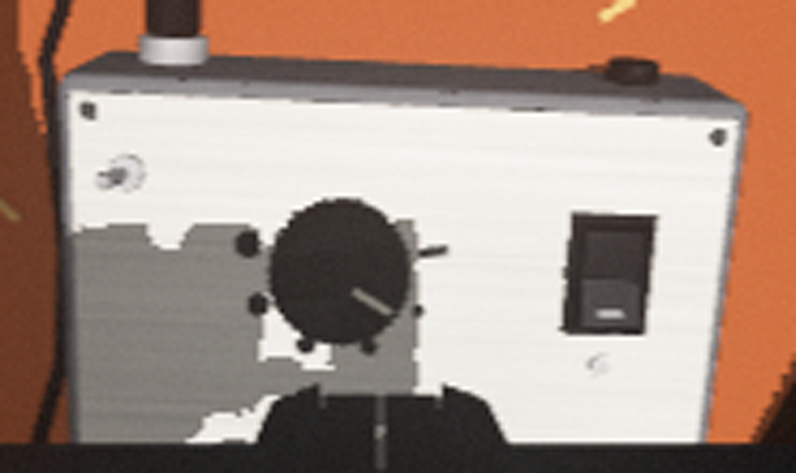

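```bash
cat > fit.py <<'E'
from h import *
from scipy.optimize import least_squares
def pts():
    L=[]
    for a in [100,60,20,-20,-60,-100]:
        a=np.radians(a);L.append([-22+33*np.cos(a),-20+33*np.sin(a),80])
    return np.array(L)
def w(s,P):
    c,n=np.cos(s[2]),np.sin(s[2]);P=np.atleast_2d(P)
    return np.c_[s[0]+c*P[:,0]-n*P[:,1],s[1]+n*P[:,0]+c*P[:,1],P[:,2]]
E
python3 - <<'E'
from fit import *
p={'fovy': 71.25311626404145, 'cx': 323.0425553215862, 'cy': 198.51588984724555, 'origin': np.array([444.47249772, -28.53115928, 486.18289344]), 'rotation': np.array([0.09272739, 0.65851154, 0.7393437 , 0.10552289])}
cp=np.array([(433,250),(418,312),(368,347),(305,345),(257,303),(246,243),  # marks
 (610,273)])
uv=cp/4.3+[235,140]-0.4
P=np.r_[pts(),[[-22,75,82]]]
f=lambda s:(np.array([proj(p,X)[:2] for X in w(s,P)])-uv).ravel()
r=least_squares(f,[578,-5,.1]);print(r.x,np.degrees(r.x[2]),r.fun.reshape(-1,2).round(1))
s=r.x
# pointer
t=onz(p,np.array([390,312])/4.3+[235,140]-.4,101.5);b=onz(p,np.array([356,292])/4.3+[235,140]-.4,101.5)
dial=w(s,[-22,-20,101.5])[0];print('dial',dial,'rocker end',w(s,[-10,75,89])[0])
print('ptr ang unit',np.degrees(np.arctan2(*(t-dial)[1::-1])-s[2]),np.degrees(np.arctan2(*(t-b)[1::-1])-s[2]),np.linalg.norm(t-dial))
d=np.load('/tmp/wrist.npz')['d']
for q in [(500,180),(680,250),(200,150),(340,250),(600,240),(600,300)]:
    u=np.array(q)/4.3+[235,140];print(q,ray(p,u,d[int(u[1]),int(u[0])]).round(1))
E
```

```text
[ 5.86711659e+02 -6.54807581e+00  7.74207486e-02] 4.435882139821006 [[-0.2  0.1]
 [-0.  -0.5]
 [ 0.  -0.2]
 [ 0.1 -0.2]
 [ 0.2  0.3]
 [ 0.3  0.2]
 [-0.4  0.3]]
dial [566.32442813 -28.18972145 101.5       ] rocker end [570.94085653  67.45382819  89.        ]
ptr ang unit 60.3909854991325 60.359626580732744 20.87118429740455
(500, 180) [530.7  24.6  80. ]
(680, 250) [548.1  90.9  81.1]
(200, 150) [532.1 -79.4  80.1]
(340, 250) [556.1 -27.8 101.2]
(600, 240) [546.8  61.5  84.9]
(600, 300) [567.5  64.5  87.9]
```

>>> drive_tool([
  {"tx": -22, "ty": 27, "tz": 20, "wx": 0, "wy": 0, "wz": 0, "fingers": 0},
  {"tx": -22, "ty": 27, "tz": 20, "wx": 0, "wy": 0, "wz": 0, "fingers": 0},
  {"tx": -22, "ty": 26, "tz": 20, "wx": 0, "wy": 0, "wz": 0, "fingers": 0},
  {"tx": 0, "ty": 0, "tz": 45, "wx": 0, "wy": 0, "wz": 0, "fingers": 0},
  {"tx": 0, "ty": 0, "tz": 45, "wx": 0, "wy": 0, "wz": 0, "fingers": 0},
  {"tx": 0, "ty": 0, "tz": 45, "wx": 0, "wy": 0, "wz": 0, "fingers": 0},
  {"tx": 0, "ty": 0, "tz": 10, "wx": 0, "wy": 0, "wz": 0, "fingers": 0},
  {"tx": 0, "ty": 0, "tz": 0, "wx": 0, "wy": 0, "wz": 0, "fingers": 0},
])

```text
t: 3.7
ee_pos: [580.6, 73.7, 133.4]
ee_rot: [0.01, -0.056, 0.998, 0.001]
contact_force: [-0.1, 0.0, -0.0]
finger_gap: 0.5
```

Run:
```python
from h import *
o=env.get_obs();print(o['qpos'],o['ee_pos'],o['ee_rot'],o['contact_force'])
im,d=snapshot('wrist');save('wrist2',im)
```

```text
[-0.0787266   0.77597808 -0.21769795  1.79989803  0.2834129   0.57569579
  1.21014904] [580.60429256  73.72810437 133.42933296] [ 0.01000408 -0.05556182  0.99840427  0.00130781] [-0.10065519  0.04817301 -0.03845227]
```

View pics/wrist2.png

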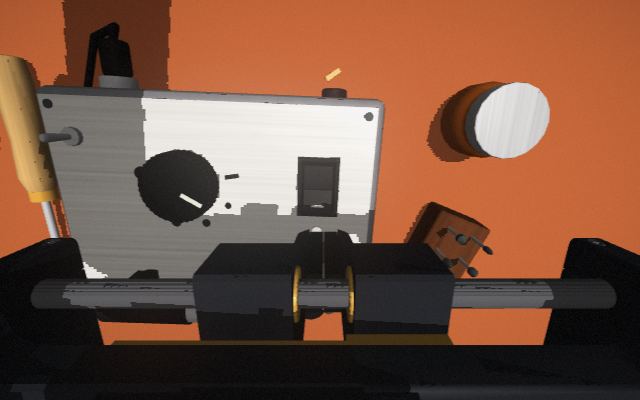

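>>> drive_tool([
  {"tx": 8, "ty": -5, "tz": 15, "wx": 0, "wy": 0.0, "wz": 0, "fingers": 0},
  {"tx": 0, "ty": 0, "tz": 15, "wx": 0, "wy": 0, "wz": 0, "fingers": 0},
  {"tx": 0, "ty": 0, "tz": 4, "wx": 0, "wy": 0, "wz": 0, "fingers": 0},
  {"tx": 0, "ty": 0, "tz": 0, "wx": 0, "wy": 0, "wz": 0, "fingers": 0},
])

```text
t: 4.15
ee_pos: [580.8, 68.5, 108.6]
ee_rot: [0.019, -0.054, 0.998, 0.002]
contact_force: [-0.1, -0.6, -0.0]
finger_gap: 0.2
```

Run:
```python
from h import *
o=env.get_obs();print(o['qpos'],o['ee_pos'],o['ee_rot'],o['contact_force'])
im,d=snapshot('wrist');save('wrist3',im)
```

```text
[-0.08315617  0.80811234 -0.19499359  1.83274833  0.30504273  0.49180241
  1.19551951] [580.75322083  68.54588052 108.63422333] [ 0.01865808 -0.05440572  0.99834225  0.00215415] [-0.1294834  -0.55403999 -0.00938196]
```

View pics/wrist3.png

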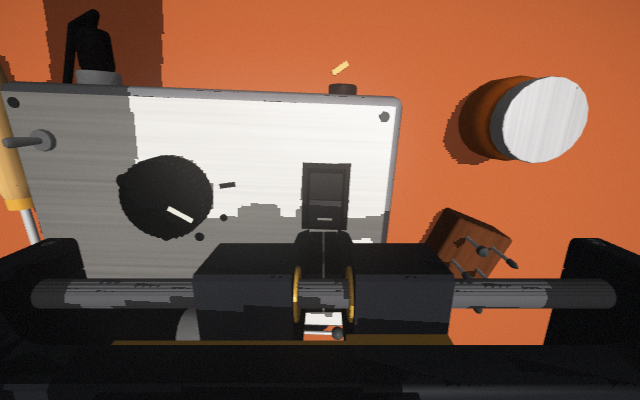

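```bash
cat > go.py <<'E'
from h import *
import sys
def go(t,yaw_y_deg):
    o=env.get_obs();R=Rm(o['ee_rot']);a=np.radians(yaw_y_deg)
    y=np.array([np.cos(a),np.sin(a),0]);z=np.array([0,0,-1.]);x=np.cross(y,z)
    Rt=np.c_[x,y,z]
    print('pos',o['ee_pos'].round(1),'F',o['contact_force'].round(2),'M',o['ft_torque'].round(2),'t',o['t'],'gap',o['finger_gap'].round(1),'q7',o['qpos'][6].round(2))
    print('dtool',(R.T@(np.array(t)-o['ee_pos'])).round(1),'rot',Rotation.from_matrix(R.T@Rt).as_rotvec().round(3))
go([float(v) for v in sys.argv[1:4]],float(sys.argv[4]))
E
python3 go.py 572.5 67.5 95 94.4
```

```text
Traceback (most recent call last):
  File "go.py", line 9, in <module>
    go([float(v) for v in sys.argv[1:4]],float(sys.argv[4]))
    ~~^^^^^^^^^^^^^^^^^^^^^^^^^^^^^^^^^^^^^^^^^^^^^^^^^^^^^^
  File "go.py", line 7, in go
    print('pos',o['ee_pos'].round(1),'F',o['contact_force'].round(2),'M',o['ft_torque'].round(2),'t',o['t'],'gap',o['finger_gap'].round(1),'q7',o['qpos'][6].round(2))
                                                                                                                  ^^^^^^^^^^^^^^^^^^^^^
AttributeError: 'float' object has no attribute 'round'
```

```bash
sed -i "s/o\['finger_gap'\].round(1)/o['finger_gap']/" go.py
python3 go.py 572.5 67.5 95 94.4
```

```text
pos [581.1  68.7 109. ] F [-0.36  0.23  0.34] M [-0.02  0.04 -0.05] t 4.2 gap 0.6776408007520761 q7 1.2
dtool [ 9.2 -0.3 13.6] rot [0.003 0.038 0.032]
```

>>> drive_tool([
  {"tx": 9, "ty": 0, "tz": 0, "wx": 0, "wy": 0.038, "wz": 0.03, "fingers": 0},
  {"tx": 0, "ty": 0, "tz": 0, "wx": 0, "wy": 0, "wz": 0, "fingers": 0},
])

```text
t: 4.4
ee_pos: [573.9, 68.1, 111.7]
ee_rot: [0.002, -0.039, 0.999, 0.002]
contact_force: [-0.4, -0.5, -0.0]
finger_gap: 0.4
```

```bash
python3 go.py 572.5 67.5 95 94.4
```

```text
pos [573.9  68.1 111.7] F [-0.44 -0.48 -0.03] M [ 0.07 -0.07  0.01] t 4.4 gap 0.37136166697489403 q7 1.19
dtool [ 1.5 -0.5 16.7] rot [0.004 0.004 0.001]
```

>>> drive_tool([
  {"tx": 2, "ty": 0, "tz": 8, "wx": 0, "wy": 0.005, "wz": 0, "fingers": 0},
  {"tx": 1, "ty": 0, "tz": 7, "wx": 0, "wy": 0.005, "wz": 0, "fingers": 0},
  {"tx": 0, "ty": 0, "tz": 4, "wx": 0, "wy": 0, "wz": 0, "fingers": 0},
  {"tx": 0, "ty": 0, "tz": 3, "wx": 0, "wy": 0, "wz": 0, "fingers": 0},
])

```text
t: 4.8
ee_pos: [572.9, 68.3, 90.2]
ee_rot: [-0.0, -0.04, 0.999, 0.002]
contact_force: [0.3, -0.8, 4.5]
finger_gap: -0.0
```

```bash
python3 go.py 572.5 67.5 86 94.4
```

```text
pos [572.9  68.3  90.2] F [ 0.32 -0.83  4.46] M [-0.04 -0.11 -0.  ] t 4.8 gap -0.03239274699914604 q7 1.18
dtool [ 0.5 -0.8  4.2] rot [0.004 0.    0.002]
```

>>> drive_tool([
  {"tx": 0, "ty": 0, "tz": 3, "wx": 0, "wy": 0, "wz": 0, "fingers": 0},
  {"tx": 0, "ty": 0, "tz": 3, "wx": 0, "wy": 0, "wz": 0, "fingers": 0},
])

```text
t: 5.0
ee_pos: [573.4, 68.4, 85.4]
ee_rot: [0.0, -0.04, 0.999, 0.002]
contact_force: [-7.7, -2.0, 40.6]
finger_gap: 0.5
```

```bash
python3 go.py 572.5 67.5 86 94.4
```

```text
pos [573.4  68.4  85.4] F [-7.73 -2.04 40.65] M [-0.22  2.05  0.01] t 5.0 gap 0.45520349412495975 q7 1.18
dtool [ 1.  -0.8 -0.6] rot [0.004 0.001 0.003]
```

>>> drive_tool([
  {"tx": 0, "ty": 0, "tz": -10, "wx": 0, "wy": 0, "wz": 0, "fingers": 0},
  {"tx": 0, "ty": 0, "tz": -30, "wx": 0, "wy": 0, "wz": 0, "fingers": 0},
  {"tx": 15, "ty": 0, "tz": -30, "wx": 0, "wy": 0, "wz": 0, "fingers": 0},
  {"tx": 20, "ty": -20, "tz": -20, "wx": 0, "wy": 0, "wz": 0, "fingers": 0},
  {"tx": 20, "ty": -20, "tz": 0, "wx": 0, "wy": 0, "wz": 0, "fingers": 0.35},
  {"tx": 0, "ty": 0, "tz": 0, "wx": 0, "wy": 0, "wz": 0, "fingers": 0.35},
])

```text
t: 5.6
ee_pos: [519.6, 23.7, 177.9]
ee_rot: [-0.0, -0.041, 0.999, 0.002]
contact_force: [0.5, -0.4, 0.1]
finger_gap: 14.3
```

```bash
python3 go.py 566.3 -28.2 125 94.4
python3 - <<'E'
from h import *
p=camera_params('wrist');print(p)
im,d=snapshot('wrist');save('wrist4',im);np.savez('/tmp/wrist',im=im,d=d)
E
```

```text
pos [519.6  23.7 177.9] F [ 0.46 -0.37  0.1 ] M [ 0.02 -0.02  0.04] t 5.6 gap 14.294256157670603 q7 1.25
dtool [-42.3 -55.8  52.7] rot [0.004 0.    0.005]
{'fovy': 71.25311626404145, 'cx': 323.0425553215862, 'cy': 198.51588984724555, 'origin': array([450.42840091,  16.98210369, 323.26721283]), 'rotation': array([0.0908767 , 0.67122658, 0.72868989, 0.10103146])}
```

View pics/wrist4.png

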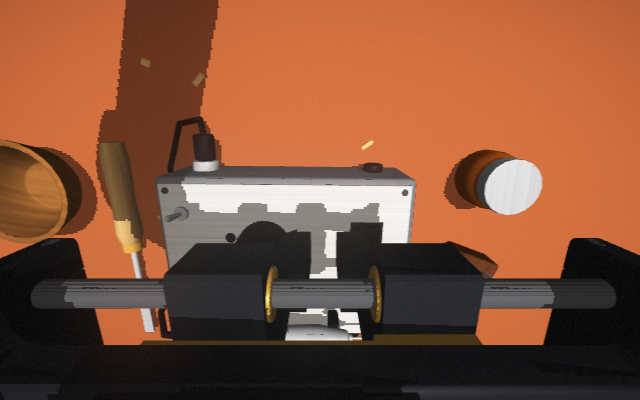

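>>> drive_tool([
  {"tx": 20, "ty": -25, "tz": -25, "wx": 0, "wy": 0, "wz": 0, "fingers": 0.35},
  {"tx": 20, "ty": -25, "tz": -25, "wx": 0, "wy": 0, "wz": 0, "fingers": 0.35},
  {"tx": 20, "ty": 0, "tz": -25, "wx": 0, "wy": 0, "wz": 0, "fingers": 0.35},
  {"tx": 0, "ty": 0, "tz": 0, "wx": 0, "wy": 0, "wz": 0, "fingers": 0.35},
])

```text
t: 6.05
ee_pos: [467.4, -26.9, 253.0]
ee_rot: [0.002, -0.045, 0.999, 0.005]
contact_force: [0.7, 0.0, -0.7]
finger_gap: 31.2
```

```bash
python3 go.py 566.3 -28.2 125 94.4
python3 - <<'E'
from h import *
p=camera_params('wrist');print(p)
im,d=snapshot('wrist');save('wrist5',im);np.savez('/tmp/wrist',im=im,d=d)
E
```

```text
pos [467.4 -26.9 253. ] F [ 0.68  0.01 -0.7 ] M [ 0.09 -0.04 -0.01] t 6.05 gap 31.18605505038089 q7 1.39
dtool [-97.8 -11.3 128.3] rot [0.01  0.004 0.012]
{'fovy': 71.25311626404145, 'cx': 323.0425553215862, 'cy': 198.51588984724555, 'origin': array([397.74935973, -35.10307497, 398.10342341]), 'rotation': array([0.08977746, 0.66878212, 0.73052147, 0.1049231 ])}
```

View pics/wrist5.png

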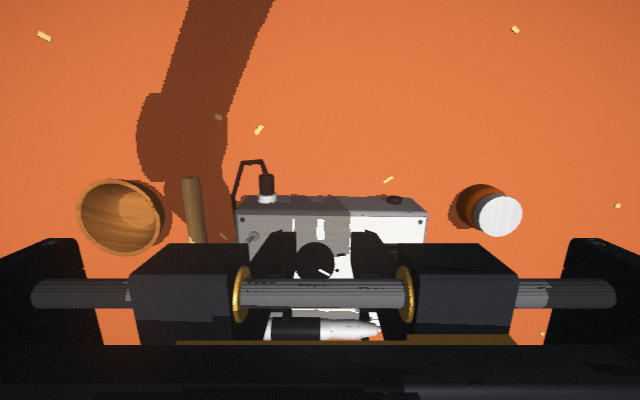

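>>> drive_tool([
  {"tx": -35, "ty": -4, "tz": 20, "wx": 0, "wy": 0, "wz": 0, "fingers": 0.35},
  {"tx": -35, "ty": -4, "tz": 30, "wx": 0, "wy": 0, "wz": 0, "fingers": 0.35},
  {"tx": -28, "ty": -3, "tz": 30, "wx": 0, "wy": 0, "wz": 0, "fingers": 0.35},
  {"tx": 0, "ty": 0, "tz": 20, "wx": 0, "wy": 0, "wz": 0, "fingers": 0.35},
  {"tx": 0, "ty": 0, "tz": 0, "wx": 0, "wy": 0, "wz": 0, "fingers": 0.35},
])

```text
t: 6.6
ee_pos: [576.5, -22.0, 143.0]
ee_rot: [0.004, -0.048, 0.999, 0.006]
contact_force: [-1.4, 0.9, -0.3]
finger_gap: 30.9
```

```bash
python3 go.py 566.3 -28.2 115 94.4
python3 - <<'E'
from h import *
p=camera_params('wrist');print(p)
im,d=snapshot('wrist');save('wrist6',im);np.savez('/tmp/wrist',im=im,d=d)
E
```

```text
pos [576.5 -22.  143. ] F [-1.43  0.93 -0.32] M [0.04 0.06 0.01] t 6.6 gap 30.88854723723665 q7 1.36
dtool [10.9 -5.5 27.9] rot [0.013 0.008 0.019]
{'fovy': 71.25311626404145, 'cx': 323.0425553215862, 'cy': 198.51588984724555, 'origin': array([506.3634907 , -31.11809552, 287.93073893]), 'rotation': array([0.08958946, 0.66629167, 0.73244032, 0.1075189 ])}
```

View pics/wrist6.png

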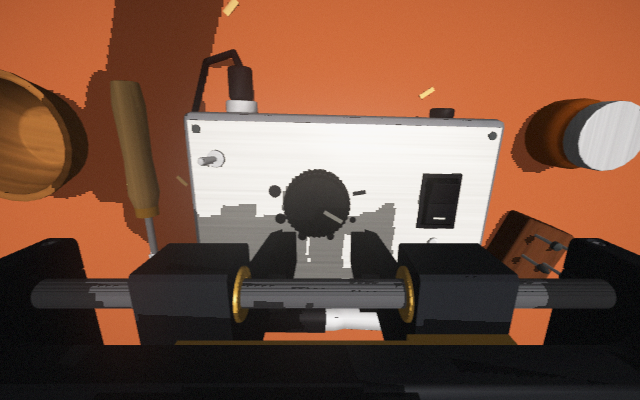

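Run:
```python
from fit import *
o=np.load('/tmp/wrist.npz');im=o['im'];d=o['d']
p={'fovy': 71.25311626404145, 'cx': 323.0425553215862, 'cy': 198.51588984724555, 'origin': np.array([506.3634907 , -31.11809552, 287.93073893]), 'rotation': np.array([0.08958946, 0.66629167, 0.73244032, 0.1075189 ])}
s=[586.7,-6.5,.0774]
for x in range(-38,-4,4):
    print(x,[ray(p,(u:=np.array(proj(p,w(s,[x,y,85])[0])[:2])),d[int(u[1]+.5),int(u[0]+.5)])[2].round(1) for y in (70,75,80)])
m=im[150:260,260:480].copy();c=cv2.resize(m,None,fx=3.6,fy=3.6,interpolation=cv2.INTER_CUBIC)
for X in w(s,pts()):
    u=(np.array(proj(p,X)[:2])-[260,150]+.5)*3.6;cv2.circle(c,tuple(int(v) for v in u),4,(255,0,0),1)
save('crop6',c)
```

```text
-38 [np.float64(88.5), np.float64(88.5), np.float64(88.9)]
-34 [np.float64(88.7), np.float64(89.9), np.float64(89.0)]
-30 [np.float64(87.5), np.float64(88.5), np.float64(89.0)]
-26 [np.float64(87.0), np.float64(86.8), np.float64(88.2)]
-22 [np.float64(85.5), np.float64(85.3), np.float64(86.7)]
-18 [np.float64(85.3), np.float64(85.1), np.float64(85.2)]
-14 [np.float64(85.8), np.float64(85.5), np.float64(86.5)]
-10 [np.float64(85.1), np.float64(84.8), np.float64(85.0)]
-6 [np.float64(84.2), np.float64(84.7), np.float64(85.1)]
```

View pics/crop6.png

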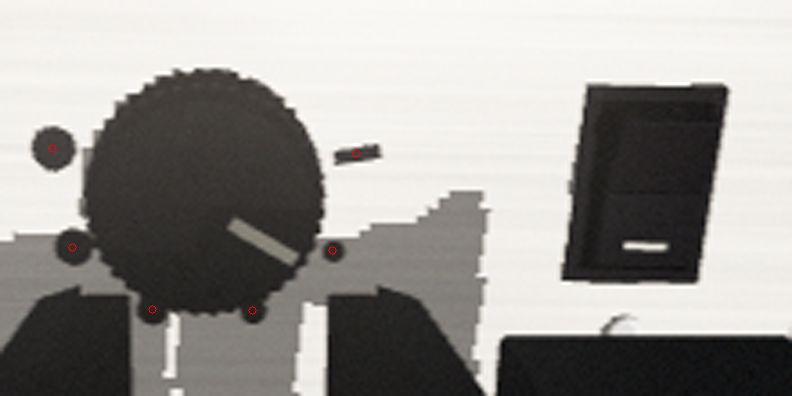

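>>> drive_tool([
  {"tx": 11, "ty": -6, "tz": 10, "wx": 0.01, "wy": 0.008, "wz": 0, "fingers": 0.28},
  {"tx": 0, "ty": 0, "tz": 10, "wx": 0, "wy": 0, "wz": 0, "fingers": 0.28},
  {"tx": 0, "ty": 0, "tz": 3, "wx": 0, "wy": 0, "wz": 0, "fingers": 0.28},
  {"tx": 0, "ty": 0, "tz": 0, "wx": 0, "wy": 0, "wz": 0, "fingers": 0.28},
])

```text
t: 7.05
ee_pos: [569.7, -25.9, 121.8]
ee_rot: [0.004, -0.049, 0.999, 0.002]
contact_force: [-0.8, 0.0, 0.7]
finger_gap: 24.9
```

```bash
python3 go.py 566.3 -28.2 105 94.4
```

```text
pos [569.7 -25.9 121.8] F [-0.78  0.01  0.68] M [ 0.04  0.02 -0.03] t 7.05 gap 24.897234791386854 q7 1.34
dtool [ 3.8 -2.  16.8] rot [0.004 0.007 0.022]
```

>>> drive_tool([
  {"tx": 4, "ty": -2, "tz": 8, "wx": 0.004, "wy": 0.007, "wz": 0, "fingers": 0.28},
  {"tx": 0, "ty": 0, "tz": 7, "wx": 0, "wy": 0, "wz": 0, "fingers": 0.28},
  {"tx": 0, "ty": 0, "tz": 0, "wx": 0, "wy": 0, "wz": 0, "fingers": 0.28},
])

```text
t: 7.35
ee_pos: [567.2, -28.0, 107.1]
ee_rot: [0.002, -0.05, 0.999, -0.0]
contact_force: [0.2, -0.2, 0.7]
finger_gap: 25.1
```

```bash
python3 go.py 566.3 -28.2 102 94.4
```

```text
pos [567.2 -28.  107.1] F [ 0.16 -0.2   0.68] M [-0.02  0.04 -0.06] t 7.35 gap 25.115170114673447 q7 1.33
dtool [ 0.9 -0.1  5.1] rot [-0.     0.003  0.022]
```

>>> drive_tool([
  {"tx": 0.5, "ty": 0, "tz": 3, "wx": 0, "wy": 0.003, "wz": 0, "fingers": 0.28},
  {"tx": 0, "ty": 0, "tz": 1, "wx": 0, "wy": 0, "wz": 0, "fingers": 0.28},
  {"tx": 0, "ty": 0, "tz": 0.5, "wx": 0, "wy": 0, "wz": 0, "fingers": 0.28},
])

```text
t: 7.65
ee_pos: [567.0, -28.0, 102.4]
ee_rot: [0.0, -0.049, 0.999, -0.0]
contact_force: [-0.2, -0.1, 0.6]
finger_gap: 24.6
```

>>> drive_tool([
  {"tx": 0, "ty": 0, "tz": 0.5, "wx": 0, "wy": 0, "wz": 0, "fingers": 0.28},
])

```text
t: 7.75
ee_pos: [567.1, -28.1, 102.0]
ee_rot: [0.0, -0.049, 0.999, -0.0]
contact_force: [-1.1, 0.5, 4.1]
finger_gap: 24.6
```

Contact at about z 102 with 4 N. Now I twist slowly with light pressing.

>>> drive_tool([
  {"tx": 0, "ty": 0, "tz": 0.4, "wx": 0, "wy": 0, "wz": 0.05, "fingers": 0.28},
  {"tx": 0, "ty": 0, "tz": 0.4, "wx": 0, "wy": 0, "wz": 0.08, "fingers": 0.28},
])

```text
t: 7.95
ee_pos: [568.3, -28.0, 102.0]
ee_rot: [0.002, 0.017, 1.0, 0.0]
contact_force: [0.5, -0.7, 0.9]
finger_gap: 24.5
```

```bash
python3 go.py 566.3 -28.2 102 94.4
```

```text
pos [568.3 -28.  102. ] F [ 0.53 -0.66  0.93] M [-0.08 -0.14  0.03] t 7.95 gap 24.460306969378728 q7 1.24
dtool [ 2.  -0.2  0. ] rot [ 0.     0.004 -0.111]
```

>>> drive_tool([
  {"tx": 1, "ty": 0, "tz": 0.7, "wx": 0, "wy": 0.004, "wz": 0, "fingers": 0.28},
  {"tx": 0, "ty": 0, "tz": 0.6, "wx": 0, "wy": 0, "wz": 0.06, "fingers": 0.28},
])

```text
t: 8.15
ee_pos: [568.9, -27.9, 102.0]
ee_rot: [0.002, 0.047, 0.999, 0.0]
contact_force: [-0.5, 0.0, 3.8]
finger_gap: 24.9
```

>>> drive_tool([
  {"tx": 0.5, "ty": 0, "tz": 0.6, "wx": 0, "wy": 0, "wz": 0.06, "fingers": 0.28},
])

```text
t: 8.25
ee_pos: [569.5, -28.0, 102.0]
ee_rot: [0.003, 0.077, 0.997, 0.0]
contact_force: [0.8, -0.7, 3.8]
finger_gap: 24.4
```

>>> drive_tool([
  {"tx": 0.5, "ty": 0, "tz": 0.6, "wx": 0, "wy": 0, "wz": 0.06, "fingers": 0.28},
])

```text
t: 8.35
ee_pos: [570.1, -28.3, 102.0]
ee_rot: [0.004, 0.107, 0.994, 0.0]
contact_force: [1.2, -1.1, 3.2]
finger_gap: 24.7
```

```bash
python3 go.py 566.3 -28.2 102 94.4
```

```text
pos [570.1 -28.3 102. ] F [ 1.25 -1.14  3.18] M [-0.23 -0.22  0.04] t 8.35 gap 24.720403845928853 q7 1.13
dtool [ 3.8 -0.8  0. ] rot [ 0.001  0.008 -0.292]
```

>>> drive_tool([
  {"tx": 1.5, "ty": 0, "tz": 0.9, "wx": 0, "wy": 0.004, "wz": 0.06, "fingers": 0.28},
])

```text
t: 8.45
ee_pos: [570.5, -28.4, 102.0]
ee_rot: [0.004, 0.137, 0.99, 0.001]
contact_force: [2.2, -1.1, 4.1]
finger_gap: 24.7
```

>>> drive_tool([
  {"tx": 1.5, "ty": 0, "tz": 0.9, "wx": 0, "wy": 0.004, "wz": 0.06, "fingers": 0.28},
])

```text
t: 8.55
ee_pos: [570.9, -28.6, 102.0]
ee_rot: [0.004, 0.167, 0.986, 0.001]
contact_force: [2.0, -1.2, 4.8]
finger_gap: 24.4
```

>>> drive_tool([
  {"tx": 1.5, "ty": 0, "tz": 0.9, "wx": 0, "wy": 0.004, "wz": 0.06, "fingers": 0.28},
])

```text
t: 8.65
ee_pos: [571.4, -28.7, 102.1]
ee_rot: [0.004, 0.197, 0.98, 0.002]
contact_force: [1.6, -0.7, 4.4]
finger_gap: 24.9
```

```bash
python3 go.py 566.3 -28.2 102 94.4;python3 - <<'E'
from h import *
im,d=snapshot('wrist');save('wrist7',im)
E
```

```text
pos [571.4 -28.7 102.1] F [ 1.61 -0.73  4.41] M [-0.41 -0.36  0.06] t 8.65 gap 24.926466706983238 q7 1.01
dtool [ 4.9 -1.5  0.1] rot [ 0.003  0.008 -0.474]
```

View pics/wrist7.png

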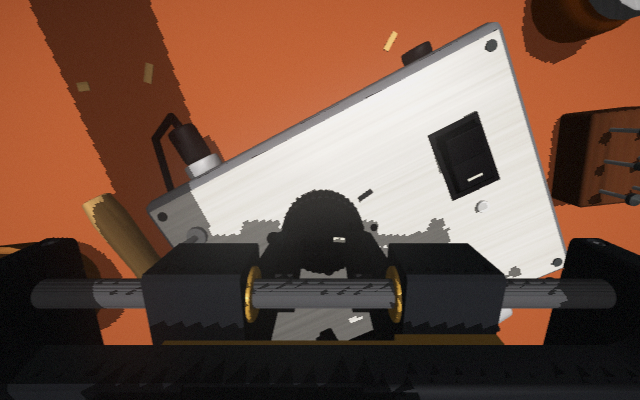

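>>> drive_tool([
  {"tx": 2, "ty": -0.3, "tz": 0.9, "wx": 0, "wy": 0.004, "wz": 0.07, "fingers": 0.28},
])

```text
t: 8.8
ee_pos: [571.2, -29.0, 102.0]
ee_rot: [0.004, 0.232, 0.973, 0.002]
contact_force: [1.5, -0.9, 5.4]
finger_gap: 24.4
```

>>> drive_tool([
  {"tx": 2, "ty": -0.3, "tz": 0.9, "wx": 0, "wy": 0.004, "wz": 0.07, "fingers": 0.28},
])

```text
t: 8.9
ee_pos: [571.1, -29.3, 102.1]
ee_rot: [0.004, 0.267, 0.964, 0.003]
contact_force: [1.6, -1.1, 5.3]
finger_gap: 24.3
```

```bash
python3 go.py 566.3 -28.2 102 94.4;python3 - <<'E'
from h import *
im,d=snapshot('wrist');save('wrist8',cv2.resize(im[160:280,240:420],None,fx=4,fy=4))
E
```

```text
pos [571.1 -29.3 102.1] F [ 1.57 -1.11  5.33] M [-0.53 -0.41  0.03] t 8.9 gap 24.343005176864157 q7 0.92
dtool [ 4.7 -1.5  0. ] rot [ 0.006  0.008 -0.616]
```

View pics/wrist8.png

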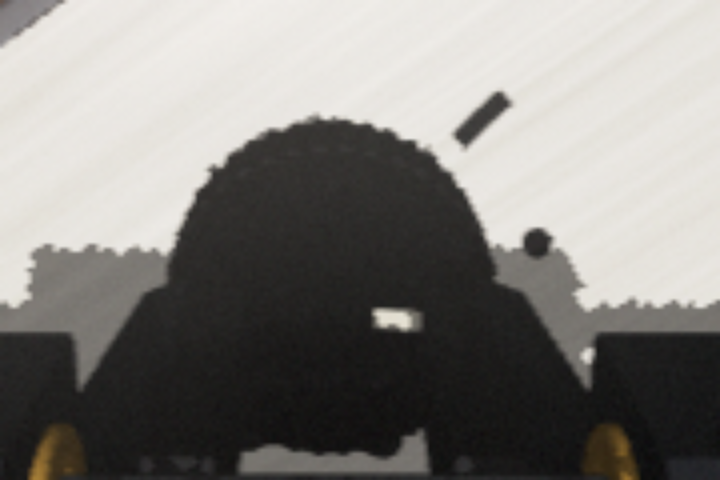

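>>> drive_tool([
  {"tx": 2, "ty": -0.3, "tz": 0.8, "wx": 0, "wy": 0.004, "wz": 0.06, "fingers": 0.28},
  {"tx": 0, "ty": 0, "tz": -4, "wx": 0, "wy": 0, "wz": 0, "fingers": 0.28},
  {"tx": 0, "ty": 0, "tz": -20, "wx": 0, "wy": 0, "wz": 0, "fingers": 0.28},
  {"tx": 0, "ty": 0, "tz": -30, "wx": 0, "wy": 0, "wz": 0, "fingers": 0.28},
  {"tx": 0, "ty": 0, "tz": -30, "wx": 0, "wy": 0, "wz": -0.1, "fingers": 0.28},
  {"tx": 0, "ty": 0, "tz": -40, "wx": 0, "wy": 0, "wz": -0.1, "fingers": 0.28},
  {"tx": 0, "ty": 0, "tz": -40, "wx": 0, "wy": 0, "wz": -0.1, "fingers": 0.28},
  {"tx": 0, "ty": 0, "tz": -40, "wx": 0, "wy": 0, "wz": -0.1, "fingers": 0.28},
  {"tx": 0, "ty": 0, "tz": 0, "wx": 0, "wy": 0, "wz": 0, "fingers": 0.28},
])

```text
t: 9.85
ee_pos: [564.0, -29.0, 311.7]
ee_rot: [-0.004, 0.079, 0.997, 0.001]
contact_force: [0.3, 0.1, -0.4]
finger_gap: 24.5
```

```bash
python3 go.py 566.3 -28.2 102 94.4;python3 - <<'E'
from fit import *
p=camera_params('wrist');im,d=snapshot('wrist');np.savez('/tmp/wrist',im=im,d=d,o=p['origin'],r=p['rotation']);print(p)
s=[586.7,-6.5,.0774]
c0=np.array(proj(p,w(s,[-22,-20,90])[0])[:2]).astype(int);print(c0)
x0,y0=max(c0[0]-70,0),max(c0[1]-60,0)
m=im[y0:y0+120,x0:x0+160]
c=cv2.resize(m,None,fx=4.5,fy=4.5,interpolation=cv2.INTER_CUBIC);print(x0,y0)
for X in w(s,pts()):
    u=(np.array(proj(p,X)[:2])-[x0,y0]+.5)*4.5;cv2.circle(c,tuple(int(v) for v in u),4,(255,0,0),1)
save('wrist9',im);save('crop9',c)
E
```

```text
pos [564.  -29.  311.7] F [ 0.28  0.05 -0.35] M [ 0.02 -0.06 -0.  ] t 9.85 gap 24.473509719022186 q7 1.26
dtool [ -3.7   0.8 209.7] rot [ 0.003 -0.007 -0.234]
{'fovy': 71.25311626404145, 'cx': 323.0425553215862, 'cy': 198.51588984724555, 'origin': array([496.50540716, -19.1437414 , 457.67718123]), 'rotation': array([0.10003783, 0.75381101, 0.64366326, 0.0863655 ])}
[324 177]
254 117
```

View pics/crop9.png

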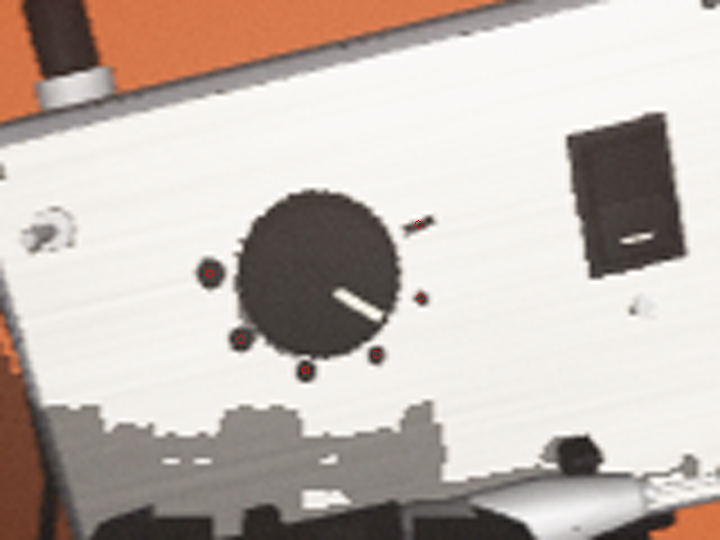

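View pics/wrist9.png

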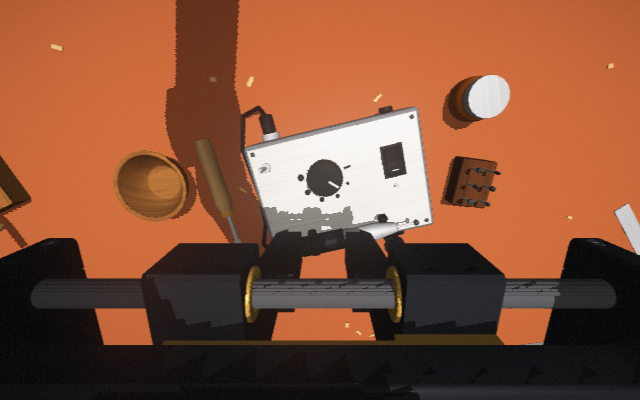

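```bash
cat > ptr.py <<'E'
from fit import *
import sys
a=[float(v) for v in sys.argv[1:]] # x0 y0 k u1 v1(out) u2 v2(in)
o=np.load('/tmp/wrist.npz');p={'fovy': 71.25311626404145, 'cx': 323.0425553215862, 'cy': 198.51588984724555,'origin':o['o'],'rotation':o['r']}
s=[586.7,-6.5,.0774]
f=lambda u,v:onz(p,np.array([u,v])/a[2]+a[:2]-.5+.1,101.5)
t=f(a[3],a[4]);b=f(a[5],a[6]);d=w(s,[-22,-20,101.5])[0]
an=lambda v:np.degrees(np.arctan2(v[1],v[0])-s[2])
print('ptr',an(t-d),an(t-b),'r',np.linalg.norm((t-d)[:2]),'speed',np.radians(100-an(t-d)),np.radians(100-an(t-b)))
E
python3 ptr.py 254 117 4.5 380 318 338 292
```

```text
ptr 45.03960322348831 44.386043250608154 r 21.22981082835913 speed 0.9592398819526071 0.9706466553386106
```

>>> drive_tool([
  {"tx": -3, "ty": 1, "tz": 45, "wx": 0, "wy": 0, "wz": 0, "fingers": 0.28},
  {"tx": 0, "ty": 0, "tz": 45, "wx": 0, "wy": 0, "wz": 0, "fingers": 0.28},
  {"tx": 0, "ty": 0, "tz": 45, "wx": 0, "wy": 0, "wz": 0, "fingers": 0.28},
  {"tx": 0, "ty": 0, "tz": 35, "wx": 0, "wy": 0, "wz": 0, "fingers": 0.28},
  {"tx": 0, "ty": 0, "tz": 10, "wx": 0, "wy": 0, "wz": 0, "fingers": 0.28},
  {"tx": 0, "ty": 0, "tz": 0, "wx": 0, "wy": 0, "wz": 0, "fingers": 0.28},
])

```text
t: 10.5
ee_pos: [558.2, -27.5, 119.3]
ee_rot: [-0.011, 0.076, 0.997, 0.0]
contact_force: [-0.2, -0.2, 0.4]
finger_gap: 24.7
```

```bash
python3 go.py 566.3 -28.2 102 81
```

```text
pos [558.2 -27.5 119.3] F [-0.22 -0.18  0.38] M [ 0.   -0.03  0.04] t 10.5 gap 24.729829899599267 q7 1.19
dtool [-8.5  0.6 17.1] rot [-0.001 -0.022  0.006]
```

>>> drive_tool([
  {"tx": -8.5, "ty": 0.6, "tz": 3, "wx": 0, "wy": -0.022, "wz": 0, "fingers": 0.28},
  {"tx": 0, "ty": 0, "tz": 5, "wx": 0, "wy": 0, "wz": 0, "fingers": 0.28},
  {"tx": 0, "ty": 0, "tz": 0, "wx": 0, "wy": 0, "wz": 0, "fingers": 0.28},
])

```text
t: 10.8
ee_pos: [569.0, -28.1, 113.2]
ee_rot: [0.003, 0.075, 0.997, -0.0]
contact_force: [-0.4, 0.2, 0.3]
finger_gap: 24.6
```

```bash
python3 go.py 566.3 -28.2 102 81
```

```text
pos [569.  -28.1 113.2] F [-0.36  0.21  0.29] M [ 0.01  0.03 -0.01] t 10.8 gap 24.556596544925743 q7 1.18
dtool [ 2.7 -0.5 11.2] rot [-0.     0.006  0.006]
```

>>> drive_tool([
  {"tx": 2.7, "ty": -0.5, "tz": 6, "wx": 0, "wy": 0.006, "wz": 0, "fingers": 0.28},
  {"tx": 0, "ty": 0, "tz": 3, "wx": 0, "wy": 0, "wz": 0, "fingers": 0.28},
  {"tx": 0, "ty": 0, "tz": 1, "wx": 0, "wy": 0, "wz": 0, "fingers": 0.28},
  {"tx": 0, "ty": 0, "tz": 0.7, "wx": 0, "wy": 0, "wz": 0, "fingers": 0.28},
])

```text
t: 11.2
ee_pos: [567.9, -28.4, 104.2]
ee_rot: [0.002, 0.075, 0.997, 0.0]
contact_force: [-0.2, -0.6, -0.8]
finger_gap: 24.7
```

```bash
python3 go.py 566.3 -28.2 102 81
```

```text
pos [567.9 -28.4 104.2] F [-0.15 -0.62 -0.78] M [ 0.01 -0.    0.03] t 11.2 gap 24.6716070834752 q7 1.18
dtool [ 1.6 -0.1  2.2] rot [0.    0.005 0.006]
```

>>> drive_tool([
  {"tx": 1, "ty": 0, "tz": 1.5, "wx": 0, "wy": 0.005, "wz": 0, "fingers": 0.28},
  {"tx": 0.5, "ty": 0, "tz": 1, "wx": 0, "wy": 0, "wz": 0, "fingers": 0.28},
  {"tx": 0.5, "ty": 0, "tz": 1, "wx": 0, "wy": 0, "wz": 0, "fingers": 0.28},
])

```text
t: 11.5
ee_pos: [566.7, -28.2, 101.9]
ee_rot: [0.001, 0.076, 0.997, 0.0]
contact_force: [-1.8, 0.3, 14.7]
finger_gap: 24.5
```

>>> drive_tool([
  {"tx": 1, "ty": 0, "tz": 1, "wx": 0, "wy": 0.003, "wz": 0.05, "fingers": 0.28},
])

```text
t: 11.6
ee_pos: [566.6, -28.2, 102.0]
ee_rot: [0.0, 0.101, 0.995, 0.0]
contact_force: [0.2, 0.2, 7.9]
finger_gap: 24.6
```

>>> drive_tool([
  {"tx": 1, "ty": 0, "tz": 1.2, "wx": 0, "wy": 0.003, "wz": 0.05, "fingers": 0.28},
])

```text
t: 11.7
ee_pos: [566.6, -28.2, 101.9]
ee_rot: [0.0, 0.127, 0.992, 0.001]
contact_force: [-0.9, -0.9, 8.9]
finger_gap: 24.6
```

>>> drive_tool([
  {"tx": 1, "ty": 0, "tz": 1.2, "wx": 0, "wy": 0.003, "wz": 0.05, "fingers": 0.28},
])

```text
t: 11.8
ee_pos: [566.5, -28.1, 101.9]
ee_rot: [-0.0, 0.153, 0.988, 0.001]
contact_force: [-0.5, -0.8, 9.1]
finger_gap: 24.9
```

```bash
python3 go.py 566.3 -28.2 102 81;  python3 - <<'E'
from h import *
p=camera_params('wrist');im,d=snapshot('wrist');np.savez('/tmp/wrist',im=im,d=d,o=p['origin'],r=p['rotation'])
save('wrist10',cv2.resize(im[160:280,240:420],None,fx=4,fy=4))
E
```

```text
pos [566.5 -28.1 101.9] F [-0.55 -0.83  9.11] M [-0.16  0.21  0.02] t 11.8 gap 24.87423213070605 q7 1.08
dtool [ 0.2 -0.1 -0.1] rot [ 0.002 -0.001 -0.15 ]
```

View pics/wrist10.png

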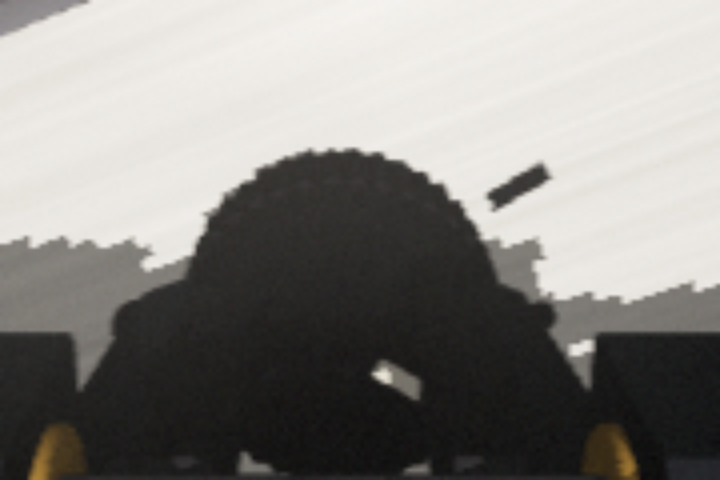

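```bash
python3 ptr.py 240 160 4 418 390 376 368
```

```text
ptr 37.413477143783375 38.26210785324712 r 13.438079396090153 speed 1.0923408912156658 1.077529491201988
```

>>> drive_tool([
  {"tx": 1, "ty": 0, "tz": 1.2, "wx": 0, "wy": 0.003, "wz": 0.06, "fingers": 0.28},
])

```text
t: 11.95
ee_pos: [566.5, -28.1, 101.9]
ee_rot: [-0.001, 0.184, 0.983, 0.001]
contact_force: [-0.9, 0.4, 9.1]
finger_gap: 24.4
```

>>> drive_tool([
  {"tx": 1, "ty": 0, "tz": 1.2, "wx": 0, "wy": 0.003, "wz": 0.06, "fingers": 0.28},
])

```text
t: 12.05
ee_pos: [566.4, -28.1, 101.9]
ee_rot: [-0.001, 0.215, 0.977, 0.001]
contact_force: [-0.6, -1.7, 9.3]
finger_gap: 24.7
```

```bash
python3 go.py 566.3 -28.2 102 81;  python3 - <<'E'
from h import *
p=camera_params('wrist');im,d=snapshot('wrist');np.savez('/tmp/wrist',im=im,d=d,o=p['origin'],r=p['rotation'])
save('wrist11',cv2.resize(im[160:280,240:420],None,fx=4,fy=4))
E
```

```text
pos [566.4 -28.1 101.9] F [-0.64 -1.66  9.26] M [-0.16  0.22 -0.04] t 12.05 gap 24.727984164986797 q7 1.0
dtool [ 0.1 -0.2 -0.1] rot [ 0.003 -0.002 -0.276]
```

View pics/wrist11.png

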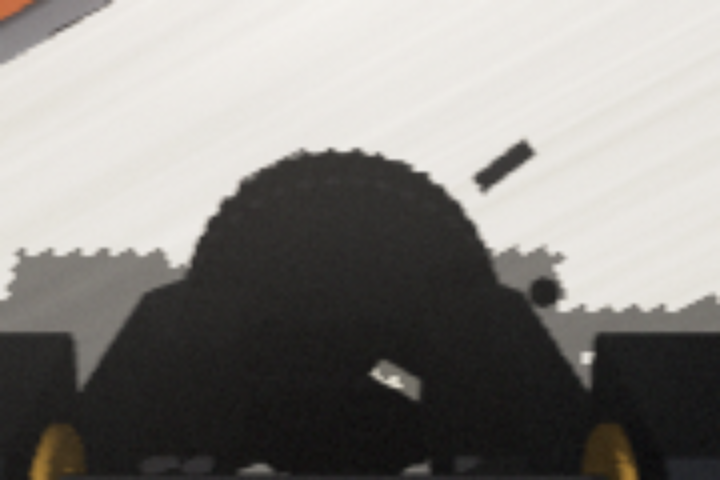

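>>> drive_tool([
  {"tx": 1, "ty": 0, "tz": 1.2, "wx": 0, "wy": 0.003, "wz": 0.06, "fingers": 0.28},
  {"tx": 1, "ty": 0, "tz": 1.2, "wx": 0, "wy": 0.003, "wz": 0.06, "fingers": 0.28},
])

```text
t: 12.3
ee_pos: [566.3, -28.0, 102.0]
ee_rot: [-0.002, 0.277, 0.961, 0.002]
contact_force: [0.4, -0.5, 7.8]
finger_gap: 24.7
```

>>> drive_tool([
  {"tx": 1, "ty": 0, "tz": 1.2, "wx": 0, "wy": 0.003, "wz": 0.06, "fingers": 0.28},
])

```text
t: 12.4
ee_pos: [566.4, -28.0, 102.0]
ee_rot: [-0.002, 0.307, 0.952, 0.003]
contact_force: [0.1, -0.8, 7.8]
finger_gap: 24.5
```

```bash
python3 go.py 566.3 -28.2 102 81;  python3 - <<'E'
from h import *
p=camera_params('wrist');im,d=snapshot('wrist');np.savez('/tmp/wrist',im=im,d=d,o=p['origin'],r=p['rotation'])
save('wrist12',cv2.resize(im[160:280,240:420],None,fx=4,fy=4))
E
```

```text
pos [566.4 -28.  102. ] F [ 0.09 -0.85  7.8 ] M [-0.38  0.03  0.04] t 12.4 gap 24.494678605120516 q7 0.89
dtool [-0.  -0.2 -0. ] rot [ 0.005 -0.005 -0.467]
```

View pics/wrist12.png

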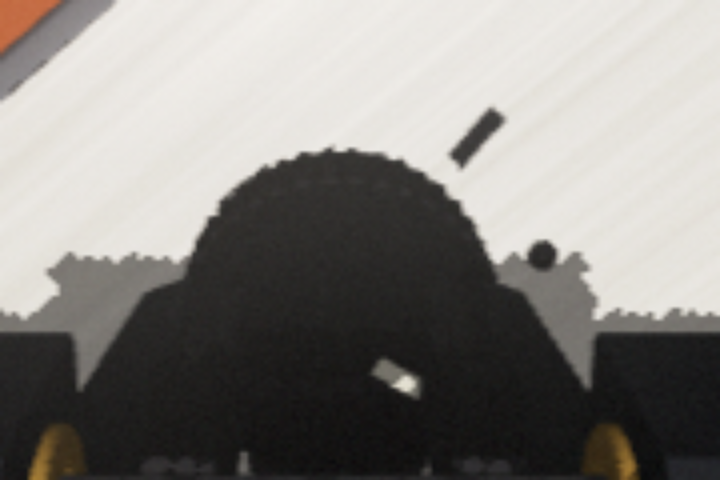

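Pointer is at (376..418, 368..388) in the crop, moving with the fingers. Check the angle, then lift.

```bash
python3 ptr.py 240 160 4 418 389 376 367
```

```text
ptr 19.96622793144013 20.127592932895997 r 13.410683326656223 speed 1.3968528353870426 1.3940364848141524
```

>>> drive_tool([
  {"tx": 0, "ty": 0, "tz": -4, "wx": 0, "wy": 0, "wz": 0, "fingers": 0.28},
  {"tx": 0, "ty": 0, "tz": -20, "wx": 0, "wy": 0, "wz": 0, "fingers": 0.28},
  {"tx": 0, "ty": 0, "tz": -30, "wx": 0, "wy": 0, "wz": 0, "fingers": 0.28},
  {"tx": 0, "ty": 0, "tz": -40, "wx": 0, "wy": 0, "wz": -0.1, "fingers": 0.28},
  {"tx": 0, "ty": 0, "tz": -40, "wx": 0, "wy": 0, "wz": -0.1, "fingers": 0.28},
  {"tx": 0, "ty": 0, "tz": -40, "wx": 0, "wy": 0, "wz": -0.1, "fingers": 0.28},
  {"tx": 0, "ty": 0, "tz": -40, "wx": 0, "wy": 0, "wz": -0.1, "fingers": 0.28},
  {"tx": 0, "ty": 0, "tz": 0, "wx": 0, "wy": 0, "wz": 0, "fingers": 0.28},
])

```text
t: 13.25
ee_pos: [565.9, -28.7, 324.0]
ee_rot: [-0.003, 0.104, 0.995, 0.002]
contact_force: [0.4, 1.1, -0.0]
finger_gap: 24.8
```

Run:
```python
from fit import *
p=camera_params('wrist');im,d=snapshot('wrist');np.savez('/tmp/wrist',im=im,d=d,o=p['origin'],r=p['rotation'])
s=[586.7,-6.5,.0774]
c0=np.array(proj(p,w(s,[-22,-20,90])[0])[:2]).astype(int)
x0,y0=max(c0[0]-70,0),max(c0[1]-60,0)
m=im[y0:y0+120,x0:x0+160]
c=cv2.resize(m,None,fx=4.5,fy=4.5,interpolation=cv2.INTER_CUBIC);print(x0,y0)
for X in w(s,pts()):
    u=(np.array(proj(p,X)[:2])-[x0,y0]+.5)*4.5;cv2.circle(c,tuple(int(v) for v in u),4,(255,0,0),1)
save('wrist13',im);save('crop13',c)
for x in range(-38,-4,4):
    print(x,[ray(p,(u:=np.array(proj(p,w(s,[x,y,85])[0])[:2])),d[int(u[1]+.5),int(u[0]+.5)])[2].round(1) for y in (70,75,80)])
```

```text
253 114
-38 [np.float64(89.1), np.float64(86.8), np.float64(88.5)]
-34 [np.float64(89.7), np.float64(89.3), np.float64(88.5)]
-30 [np.float64(88.3), np.float64(87.2), np.float64(87.7)]
-26 [np.float64(87.3), np.float64(87.3), np.float64(86.6)]
-22 [np.float64(87.2), np.float64(85.9), np.float64(87.2)]
-18 [np.float64(84.8), np.float64(85.1), np.float64(86.3)]
-14 [np.float64(84.3), np.float64(86.2), np.float64(85.3)]
-10 [np.float64(84.2), np.float64(85.7), np.float64(85.7)]
-6 [np.float64(86.2), np.float64(84.8), np.float64(85.5)]
```

View pics/crop13.png

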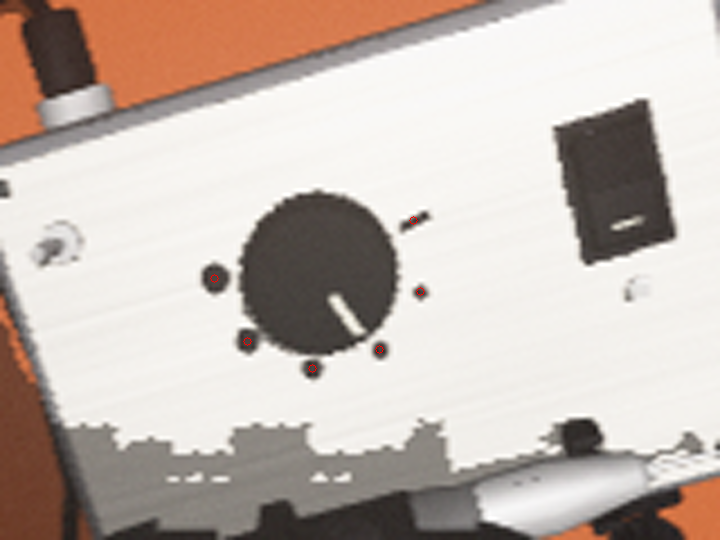

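View pics/wrist13.png

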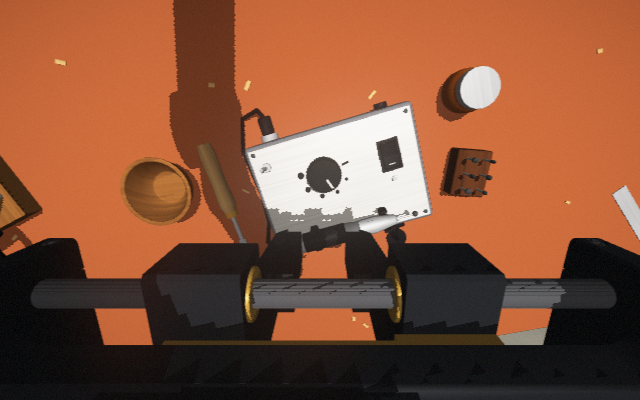

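```bash
python3 ptr.py 253 114 4.5 362 332 334 297
```

```text
ptr 22.68229410988064 21.970487264644266 r 20.70761982937055 speed 1.3494485378711958 1.3618719109588044
```

>>> drive_tool([
  {"tx": 0, "ty": 0, "tz": 0, "wx": 0, "wy": 0, "wz": -0.1, "fingers": 0.28},
  {"tx": 0, "ty": 0, "tz": 0, "wx": 0, "wy": 0, "wz": -0.1, "fingers": 0.28},
  {"tx": 0, "ty": 0, "tz": 0, "wx": 0, "wy": 0, "wz": 0, "fingers": 0.28},
  {"tx": 0, "ty": 0, "tz": 0, "wx": 0, "wy": 0, "wz": 0, "fingers": 0.28},
  {"tx": 0, "ty": 0, "tz": 0, "wx": 0, "wy": 0, "wz": 0, "fingers": 0.28},
])

```text
t: 13.8
ee_pos: [560.5, -28.9, 316.1]
ee_rot: [-0.011, 0.005, 1.0, 0.002]
contact_force: [-0.3, 0.2, -0.1]
finger_gap: 25.0
```

Run:
```python
from fit import *
p=camera_params('wrist');im,d=snapshot('wrist');np.savez('/tmp/wrist',im=im,d=d,o=p['origin'],r=p['rotation'])
s=[586.7,-6.5,.0774]
c0=np.array(proj(p,w(s,[-22,-20,90])[0])[:2]).astype(int)
x0,y0=c0[0]-35,c0[1]-30
c=cv2.resize(im[y0:y0+60,x0:x0+80],None,fx=9,fy=9,interpolation=cv2.INTER_CUBIC);print(x0,y0)
for X in np.r_[w(s,pts()),w(s,[-22,-20,101.5])]:
    u=(np.array(proj(p,X)[:2])-[x0,y0]+.5)*9;cv2.circle(c,tuple(int(v) for v in u),4,(255,0,0),1)
save('crop14',c)
```

```text
288 151
```

View pics/crop14.png

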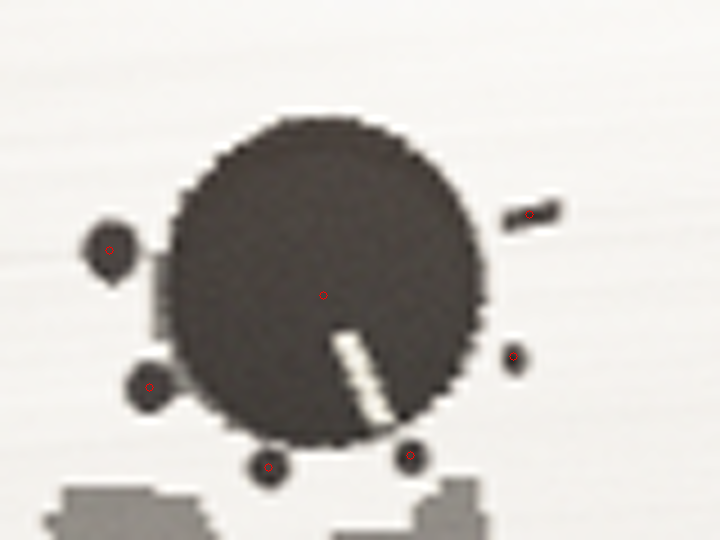

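```bash
python3 ptr.py 288 151 9 381 421 344 335
```

```text
ptr 19.66895195289714 17.98093178631367 r 20.96467219174054 speed 1.4020412799997057 1.4315027897466504
```

The pointer now measures 1.40 rad, on the second dot, and nothing is in contact. I'm handing it in.

```bash
python3 -c "
from plant import order
print(order.hand_in())"
```

```text
the job is handed in; nothing more can be done
None
```

I switched the unit on at the rocker with the closed fingertips. I then turned the dial from step 1 to step 2 by resting two fingertips lightly on its top and twisting, and handed the job in at about 14 s.

**Dial:** The first twist slipped and left the dial hung between steps at about 0.96 rad, so I did a second with slightly more pressure. After I lifted off, the pointer measured 1.35 rad and then 1.40 to 1.43 rad (target 1.396). I put that spread down to measurement noise. The force readings I took on the dial peaked at about 15 N.

**Rocker:** Its far end is down, which means on. Depth readings showed this after the press and again at the end.

**Rocker force:** The press was harder than intended. It read about 41 N through the fingertips for a moment when the rocker bottomed out. The 40 N limit covers the arm and gripper body, so I think this is fine, but I couldn't confirm it.

**Surroundings:** The toggle and the loose things look undisturbed in the last wrist picture; I did not measure them separately. The hand was about 21 cm above the dial with no contact when I handed in.

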